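# Probe the depth of the white tub and lock the depth gauge

## Task

Two identical depth gauges stand on the bench, one over a thick white tub and one over a glass beaker. On the gauge over the white tub, lower the probe by its black knob until its tip touches the bottom inside the tub and let go of it, then press that gauge's red clamp lever down flat to lock it at that height. Leave the tub standing upright and do not work the probe or the lever of the other gauge.

Things in the scene. Friction and masses are not known exactly. Their poses are not given: they have to be found in the camera images.
- tub_gauge: The depth gauge over the white tub, fixed: grey base plate 125 x 100 mm, 13 mm high; a post at the back; an aluminium arm 26 mm wide, top 150 mm above the bench, with a brass bush round the probe rod up to 158 mm. Origin: on the bench straight below the rod. Axes: x from the rod to the post (away from the robot, turned 0.5 rad at most), y along its width, z up.
- tub_gauge_knob (a point): Centre of the black knob (upright cylinder, 32 mm across, 25 mm high) on top of that gauge's probe rod (8 mm across), which slides upright through the arm. The red lever lies in front of it (-x), so take it with the fingers on its two sides, closing along the gauge's y. With the tip on the tub's floor this point is 198 mm above the bench.
- tub_gauge_tip (a point): Lower end of that probe rod (10 mm across there), 181 mm straight below the knob's centre. At the start it hangs 85 to 105 mm above the bench, over the tub's mouth.
- tub_gauge_pad (a point): Upper face of that gauge's red clamp lever near its free end (pad 20 x 26 mm, 8 mm thick), 78 mm from its pin. The pin lies along y, 28 mm in front of the rod axis, 156 mm above the bench. Raised, it slants up towards the robot, 36 to 45 degrees above level; pushed straight down here (about 2 N) it swings to level, upper face 160 mm above the bench, and stays where it is left.
- tub: Loose thick-walled white tub, 62 mm outside diameter, 54 mm high, about 40 mm inside diameter, on the gauge's base plate (13 mm above the bench) under the probe, off the probe's axis by 5 mm at most. Origin: centre of its underside; its inside floor is 4 mm above the origin; z up.
- tub_gauge_probe (a joint): How far that probe is pushed down from its top stop, m: 0 at the top (tip 105 mm above the bench), growing downward; about 0.088 with the tip on the tub's floor. The slide has about 2 N of friction and stays where it is left.
- tub_gauge_clamp (a joint): Angle of that red clamp lever, rad: 0 fully raised (45 degrees above level), 0.785 pressed down level (locked, at its stop). Starts between 0 and 0.15.
- beaker_gauge_probe (a joint): The same for the probe of the other gauge, which stands over the glass beaker; to be left alone.
- beaker_gauge_clamp (a joint): The same for the red lever of the other gauge; to be left alone.

How it is judged:
On the way, in this order (a step that is already met when the one before it is completed fails the run):
1. the probe's tip rests on the floor inside the white tub, with the clamp lever still up (z of tub_gauge_tip in the frame of tub below 0.009 m and horizontal distance between tub_gauge_tip and tub below 0.02 m and value of joint tub_gauge_clamp below 0.4 rad), for 0.1 s.
2. the clamp lever is pressed down flat while the tip is on the tub's floor (value of joint tub_gauge_clamp above 0.61 rad and z of tub_gauge_tip in the frame of tub below 0.009 m), for 0.1 s.
At the end, for the whole second after the job is handed in: The probe's tip is on the floor inside the white tub (within 5 mm of it), the red lever of that gauge is down within 10 degrees of level, and the tub stands upright (within about 8 degrees) and at rest (all of step 2 and horizontal distance between tub_gauge_tip and tub below 0.02 m and angle between tub's own z axis and vertical below 0.15 rad and linear speed of tub below 0.01 m/s); the robot touches nothing.
It fails at once if the other gauge's probe was pushed down (its travel read more than 35 mm) (value of joint beaker_gauge_probe above 0.035 m).
It fails at once if the other gauge's lever was pressed (more than 23 degrees down) (value of joint beaker_gauge_clamp above 0.4 rad).
It fails at once if the white tub was tipped over (angle between tub's own z axis and vertical above 0.5 rad).
It also fails if it takes over 35 s, if anything falls off the work surface, if the arm or the gripper's body presses on something with over 40 N, if the wrist force passes 120 N, or if a joint passes its speed limit or range.

## Robot

A 6-joint arm with a two-finger parallel gripper is mounted at the origin on the work surface; the furniture and walls round the work are solid. World frame = base frame: x ahead of the robot, y to its left, z up, the work surface at z = 0. Lengths are in m, angles in rad, forces in N, time in s.
With the tool pointing down it reaches from about 0.225 to 0.875 m from the base axis. Payload 3.4 kg.
Tool frame: the origin (TCP) lies at the very end of the fingers, on their centre line; the grasp point (between the pads) lies 19 mm behind it; z points along the fingers, y is the line along which they close (so a half turn about z gives the same grasp; the last joint's range is limited). The gripper opens to 85 mm and grips with 20 to 120 N. Pads are 22 mm wide; open, the fingers measure 114 mm over their backs; the gripper's body (76 mm by 85 mm) begins 54 mm behind the grasp point. The pads swing forward as they close: fully open they stand 13 mm farther back than shut.
Start: joints at [-1.326, 0.276, 1.505, -0, 1.361, -0.121], TCP at [0.206, -0.537, 0.231] pointing down, gripper open.
Joint ranges: [-2.89, 2.89], [-0.75, 2.08], [0.22, 2.7], [-1.18, 4.32], [0.11, 2.71], [-2.7, 2.7]. Speed limits (rad/s): [2.57, 2.57, 3.14, 3.14, 3.14, 3.14].

## Interface

Orientations are given as a unit quaternion [w, x, y, z].
In Python, from rig import manip, get_image, camera_info gives the robot as it stands. The module is installed in compiled form; this text tells all that it offers.
- The arm moves only by the shell command python3 -m crank 'ROWS' [FORCE]. ROWS is a JSON object of lists of equal length, an entry for each row: "translation": the shift along the tool's x, y, z in mm, a list of three; "roll": the turn about the tool's z in rad; "fingers": the opening, from 0 (shut) to 1 (fully open). A call has 1 to 8 rows; each row shifts and turns the commanded pose from where the row before left it, along the tool's axes as they then stand; what a row does not reach is not made up. A row lasts 1/10 s, in which the tool goes at most 50 mm and 8.59 degrees, less where a joint would pass 70% of its speed; a pose out of reach is approached as far as the arm can. A call is refused whole if a number of a shift passes 50 or a number of a turn 0.15, either way. A call with a gripper value outside its range is refused whole. The fingers move at their own pace and stop on an object; FORCE is the grip in N (left out, the last holds). Time passes only in rows, so rows that do not move let the fingers close. It gives the time, the measured TCP pose, the force, the opening and the grip force at its end, in the units of the state.
- manip.get_state(): the state, without advancing time (a new reading comes with each control period).
- get_image(name): name is "side" or "top"; returns the picture (420x560x3 uint8, blue, green, red); there is no depth.
- camera_info(name): a dict with "mtx" (3x3 intrinsics, pixels), "D" ([k1, k2, p1, p2, k3] as OpenCV has them; the pictures are not rectified), "rvec" (rotation vector, rad) and "tvec" (3), from world to camera coordinates, as OpenCV has them. Camera axes: x right, y down, z forward; pixel columns grow to the right and rows downward; lengths in m; the calibration is good to about 2 mm. A picture is of the moment at which its call begins. camera_info takes no time and is no camera call.
- manip.sign_off(): hands the job in; it is judged then, once.
The state is a dict: "clock": time; "qpos": joint angles; "qd": joint speeds; "effort": joint torques, N m; "position": TCP position; "ee_rot": TCP orientation; "contact_force": force on the tool from outside, world axes, zero at the start; "moment": the same for the moment, N m; "width": finger opening in m; "gripper_force": force on a finger pad.
Only numpy, scipy, OpenCV 4.12 (cv2) and the standard library are available. Lean on these libraries where they do the work, as an engineer would, in place of code of your own. Each camera call takes 0.05 s, during which the arm holds its last target. There are 200 camera calls.

## Working session

There is one attempt and no reset: what is moved stays moved. The work goes in short steps, Python scripts to look and compute and a shell command to move; the robot and the scene stay as the last step left them, time stands still between calls to the robot, and variables do not carry over. Pictures are saved under pics/ and viewed, at most 10 in all, crops included, and the job is handed in when it is done.

```bash
mkdir -p pics; python3 - <<'E'
from rig import manip,get_image,camera_info
import cv2
for n in("side","top"):
    cv2.imwrite(f"pics/{n}0.png",get_image(n)); c=camera_info(n);print(n,c)
s=manip.get_state();print(s)
E
```

```text
side {'mtx': array([[473.86364398,   0.        , 281.95679424],
       [  0.        , 473.86364398, 215.78136317],
       [  0.        ,   0.        ,   1.        ]]), 'D': array([-0.01142247,  0.        ,  0.        ,  0.        ,  0.        ]), 'rvec': array([ 1.42442924,  1.64774966, -1.06829437]), 'tvec': array([ 0.19936198, -0.01968129,  1.44717445])}
top {'mtx': array([[473.43528071,   0.        , 281.77466303],
       [  0.        , 473.43528071, 206.03649985],
       [  0.        ,   0.        ,   1.        ]]), 'D': array([-0.09084401,  0.        ,  0.        ,  0.        ,  0.        ]), 'rvec': array([ 2.24943425, -1.93521133,  0.21058919]), 'tvec': array([-0.17328172,  0.50603867,  1.01695705])}
{'clock': 0.1, 'qpos': array([-1.32597715e+00,  2.76499761e-01,  1.50599066e+00,  2.42589239e-07,
        1.36068043e+00, -1.21012059e-01]), 'qd': array([-5.21929709e-05, -1.12336230e-03, -2.39082180e-03, -4.97927903e-05,
       -2.07764607e-03, -9.54089351e-04]), 'effort': array([ 2.45036426e-03, -4.17696619e+01, -2.46403456e+01, -1.62373044e-04,
        5.80073320e-03, -1.30357984e-05]), 'position': array([ 0.20556898, -0.53650707,  0.23055077]), 'ee_rot': array([-7.87594666e-04,  9.83317229e-01,  1.81897239e-01, -4.86984509e-05]), 'contact_force': array([ 0.19051193, -0.7132541 , -1.70349667]), 'moment': array([ 0.01507205, -0.0369944 , -0.02799427]), 'gripper_force': 0.0, 'width': 0.08524045359701446}
```

View pics/side0.png

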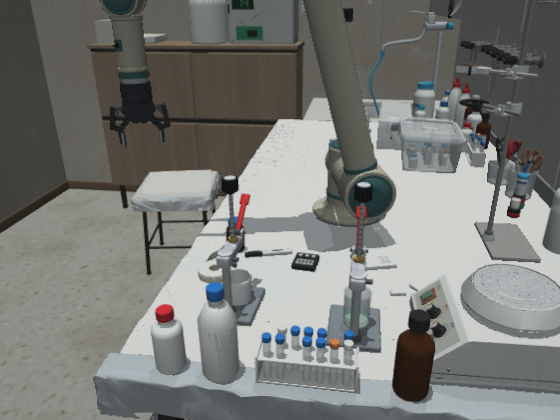

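View pics/top0.png

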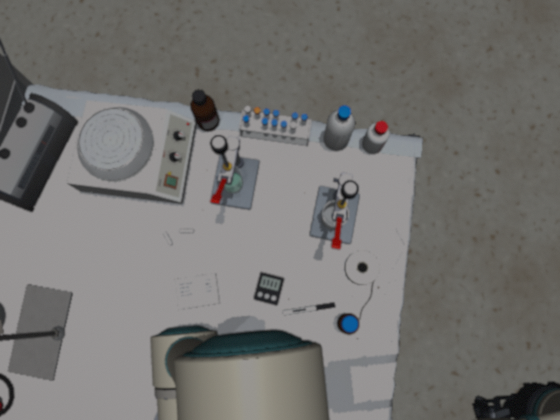

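The tub gauge is at left in the side view (knob about 230,185) and at right in the top view (knob about 349,189). The beaker gauge's knob is at top (219,144). I'll enlarge the tub gauge in both views.

```bash
python3 - <<'E'
import cv2
a=cv2.imread("pics/side0.png")[165:325,180:300]; b=cv2.imread("pics/top0.png")[160:260,300:370]
a=cv2.resize(a,None,fx=3.3,fy=3.3,interpolation=cv2.INTER_CUBIC)  # 396x528
b=cv2.resize(b,None,fx=5.28,fy=5.28,interpolation=cv2.INTER_CUBIC) # 370x528
cv2.imwrite("pics/c0.png",cv2.hconcat([a,b]))
E
```

```text
(no output)
```

View pics/c0.png

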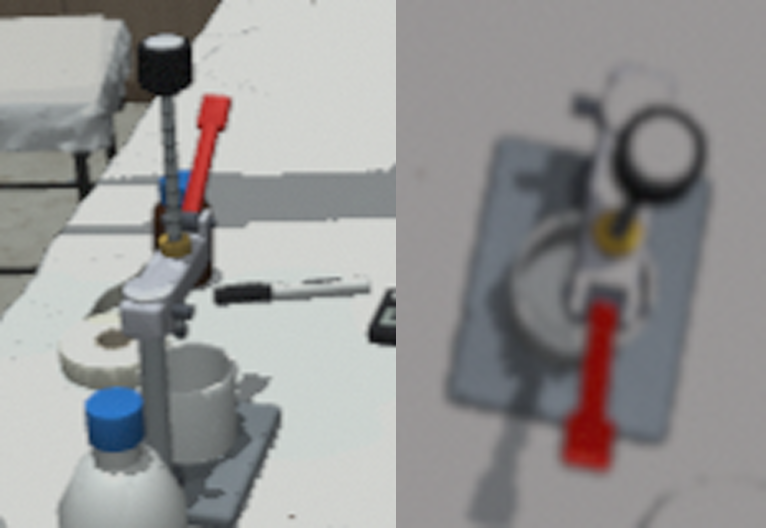

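The crop shows, in full-image pixels:
- **Side view:** knob centre (230,184.7), bush top (232.7,237.7), lever end (245.5,196).
- **Top view:** knob top (350.6,188.4), bush (341.9,203.6), pad (336.6,243.3), plate corners (319.3,186), (310.2,235.8), (350,243.3), (359.1,194.1).

```bash
cat > h.py <<'E'
import cv2,numpy as np
from rig import manip,get_image,camera_info
def ray(n,p):
    c=camera_info(n);R=cv2.Rodrigues(c["rvec"])[0]
    u=cv2.undistortPoints(np.array([[p]],float),c["mtx"],c["D"])[0,0]
    return -R.T@c["tvec"],R.T@np.array([u[0],u[1],1])
def atz(n,p,z):
    o,d=ray(n,p);return o+d*(z-o[2])/d[2]
def tri(a,b):
    (o,d),(q,e)=ray("side",a),ray("top",b)
    t=np.linalg.lstsq(np.c_[d,-e],q-o,rcond=None)[0]
    x,y=o+t[0]*d,q+t[1]*e;return (x+y)/2,np.linalg.norm(x-y)
def proj(n,P):
    c=camera_info(n);return cv2.projectPoints(np.array(P,float),c["rvec"],c["tvec"],c["mtx"],c["D"])[0][:,0]
E
python3 - <<'E'
from h import *
np.set_printoptions(precision=4,suppress=True)
C=[atz("top",p,.013) for p in[(319.3,186),(310.2,235.8),(350,243.3),(359.1,194.1)]]
C=np.array(C);print(C)
for i,j in((1,0),(2,3),(2,1),(3,0)):
    v=C[j]-C[i];print(np.linalg.norm(v),np.arctan2(v[1],v[0]))
print("bush",atz("top",(341.9,203.6),.158),tri((232.7,237.7),(341.9,203.6)), atz("side",(232.7,237.7),.158))
k=tri((230,178.5),(350.6,188.4));print("knobtop",k)
print("pad",tri((245.5,196),(336.5,246)), "pin?")
print("knob at z",[atz("top",(350.6,188.4),z) for z in(.28,.29,.3,.305)])
E
```

```text
[[ 0.5972 -0.1753  0.013 ]
 [ 0.4753 -0.1703  0.013 ]
 [ 0.4716 -0.2641  0.013 ]
 [ 0.5917 -0.2716  0.013 ]]
0.12200094924391738 -0.04147000041725017
0.12034363230229482 -0.061765360084886
0.09395851364563534 1.530953481101572
0.09641276720800976 1.5134645255158476
bush [ 0.5271 -0.2203  0.158 ] (array([ 0.5276, -0.2199,  0.1557]), np.float64(0.0013727854928632741)) [ 0.5321 -0.2179  0.158 ]
knobtop (array([ 0.5271, -0.2195,  0.2801]), np.float64(0.003076132893604922))
pad (array([ 0.4312, -0.2143,  0.2063]), np.float64(0.0030803226883156206)) pin?
knob at z [array([ 0.5275, -0.2211,  0.28  ]), array([ 0.5247, -0.22  ,  0.29  ]), array([ 0.5219, -0.2189,  0.3   ]), array([ 0.5205, -0.2184,  0.305 ])]
```

```bash
python3 -m crank '{"translation":[[0,0,-30],[0,0,-30],[0,0,-30],[30,-33,0],[30,-33,0],[30,-33,0],[30,-33,0],[30,-33,0]],"roll":[0.14,0.14,0.14,0,0,0,0,0],"fingers":[1,1,1,1,1,1,1,1]}' 30
python3 -m crank '{"translation":[[30,-33,0],[30,-33,0],[30,-33,0],[30,-33,0],[0,0,0]],"roll":[0,0,0,0,0],"fingers":[1,1,1,1,1]}'
cat > g.py <<'E'
from h import *
import sys
s=manip.get_state();q=s["ee_rot"];p=s["position"];a=2*np.arctan2(q[2],q[1])
w=np.array(eval(sys.argv[1]))-p
print("t",s["clock"],"p",p.round(4),"az",round(a,4),"tool mm",(1000*np.array([w[0]*np.cos(a)+w[1]*np.sin(a),w[0]*np.sin(a)-w[1]*np.cos(a),-w[2]])).round(1),s["contact_force"].round(1))
E
python3 g.py .527,-.220,.247
```

```text
clock: 0.9
position: [0.3652, -0.3788, 0.321]
ee_rot: [-0.0, 1.0, -0.027, -0.0]
contact_force: [0.6, -1.2, -0.3]
width: 0.0856
gripper_force: 0.0
clock: 1.4
position: [0.4945, -0.2508, 0.3206]
ee_rot: [-0.002, 1.0, -0.024, 0.001]
contact_force: [-1.0, -0.9, -0.1]
width: 0.0855
gripper_force: 0.0
t 1.4 p [ 0.4945 -0.2508  0.3206] az -0.0478 tool mm [ 31.  -32.3  73.6] [-1.  -0.9 -0.1]
```

```bash
python3 -m crank '{"translation":[[31,-32,0],[0,0,0],[0,0,0]],"roll":[0,0,0],"fingers":[1,1,1]}'
python3 g.py .527,-.220,.247
python3 - <<'E'
from h import *
a=get_image("side");b=get_image("top")
a=cv2.resize(a[110:280,170:300],None,fx=3,fy=3,interpolation=2)
b=cv2.resize(b[150:255,300:380],None,fx=510/105,fy=510/105,interpolation=2)
b=cv2.resize(b,(388,510))
cv2.imwrite("pics/c1.png",cv2.hconcat([a,b]))
E
```

```text
clock: 1.7
position: [0.5238, -0.2247, 0.3207]
ee_rot: [0.0, 1.0, -0.026, -0.001]
contact_force: [-0.7, -0.8, 0.1]
width: 0.0856
gripper_force: 0.0
t 1.7 p [ 0.5238 -0.2247  0.3207] az -0.0529 tool mm [ 2.9 -4.8 73.7] [-0.7 -0.8  0.1]
```

View pics/c1.png

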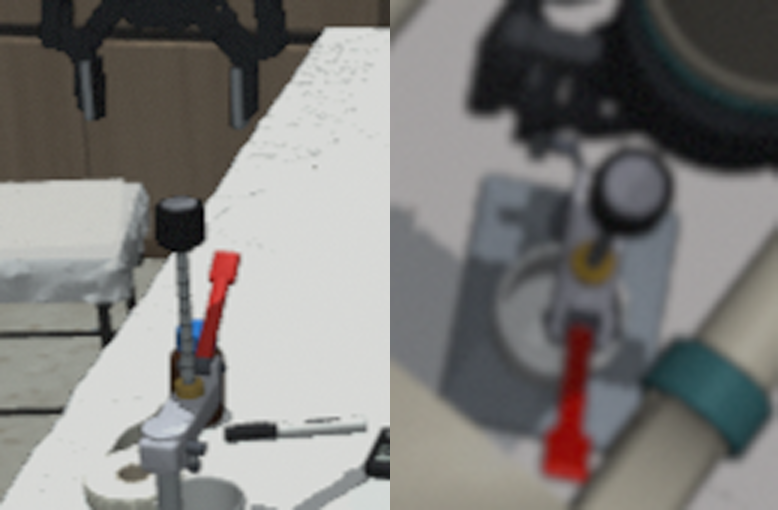

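The side view shows the fingers squarely astride the knob's line (tips at 200,150 and 248,152; knob at 230,185). They are about 5 mm to the left, which agrees with the readout. I'll correct that, descend and close.

```bash
python3 -m crank '{"translation":[[3,-5,0],[0,0,25],[0,0,25],[0,0,24],[0,0,0]],"roll":[0,0,0,0,0],"fingers":[1,1,1,1,1]}'
python3 g.py .527,-.220,.247
python3 -m crank '{"translation":[[0,0,0],[0,0,0],[0,0,0],[0,0,0],[0,0,0],[0,0,0]],"roll":[0,0,0,0,0,0],"fingers":[0.5,0.3,0.2,0.2,0.2,0.2]}' 30
python3 g.py .527,-.220,.177
```

```text
clock: 2.3
position: [0.5249, -0.2193, 0.2441]
ee_rot: [-0.002, 1.0, -0.028, -0.003]
contact_force: [0.3, 0.8, -0.4]
width: 0.0855
gripper_force: 0.0
t 2.3 p [ 0.5249 -0.2193  0.2441] az -0.0555 tool mm [ 2.1  0.5 -2.9] [ 0.3  0.8 -0.4]
clock: 2.9
position: [0.5278, -0.2198, 0.2479]
ee_rot: [0.0, 1.0, -0.027, 0.001]
contact_force: [0.9, -0.2, 2.3]
width: 0.0307
gripper_force: 29.5
t 2.9 p [ 0.5278 -0.2198  0.2479] az -0.0541 tool mm [-0.8  0.3 70.9] [ 0.9 -0.2  2.3]
```

```bash
python3 -m crank '{"translation":[[0,0,15],[0,0,15],[0,0,15],[0,0,10],[0,0,5],[0,0,0],[0,0,0]],"roll":[0,0,0,0,0,0,0],"fingers":[0.2,0.2,0.2,0.2,0.2,0.2,0.2]}'
python3 - <<'E'
from h import *
a=get_image("side");b=get_image("top")
a=cv2.resize(a[150:320,170:300],None,fx=3,fy=3,interpolation=2)
b=cv2.resize(cv2.resize(b[150:255,300:380],None,fx=4,fy=4,interpolation=2),(388,510))
cv2.imwrite("pics/c2.png",cv2.hconcat([a,b]))
E
python3 g.py .527,-.220,.177
```

```text
clock: 3.6
position: [0.5278, -0.2198, 0.1872]
ee_rot: [-0.0, 1.0, -0.027, 0.0]
contact_force: [3.4, 1.6, -2.6]
width: 0.0312
gripper_force: 29.9
t 3.7 p [ 0.5278 -0.2198  0.1874] az -0.0542 tool mm [-0.7  0.2 10.4] [ 3.6  2.  -2.2]
```

View pics/c2.png

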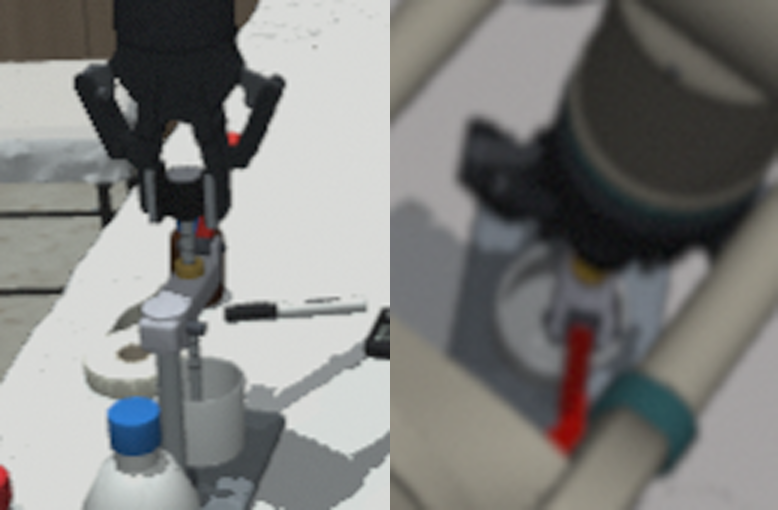

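The probe is inside the tub, the knob is held between the fingers and the lever is still up. Now I'll lower it slowly until it touches.

```bash
for i in 1; do :; done; python3 -m crank '{"translation":[[0,0,3],[0,0,3],[0,0,2],[0,0,0]],"roll":[0,0,0,0],"fingers":[0.2,0.2,0.2,0.2]}'
python3 -m crank '{"translation":[[0,0,2],[0,0,1],[0,0,0]],"roll":[0,0,0],"fingers":[0.2,0.2,0.2]}'
python3 -m crank '{"translation":[[0,0,2],[0,0,0]],"roll":[0,0],"fingers":[0.2,0.2]}'
```

```text
clock: 4.1
position: [0.5278, -0.2198, 0.1792]
ee_rot: [-0.0, 1.0, -0.027, 0.001]
contact_force: [3.8, 2.2, -0.1]
width: 0.0311
gripper_force: 30.1
clock: 4.4
position: [0.5278, -0.2199, 0.1766]
ee_rot: [0.0, 1.0, -0.027, 0.001]
contact_force: [4.3, 3.2, 2.7]
width: 0.0307
gripper_force: 30.3
clock: 4.6
position: [0.5278, -0.2199, 0.1763]
ee_rot: [0.0, 1.0, -0.027, 0.001]
contact_force: [1.9, 4.6, 10.3]
width: 0.0311
gripper_force: 30.9
```

Contact is clear: the descent stopped at 0.176 m while the force rose to 10 N. Next I'll release, rise, close the fingers and look.

```bash
python3 -m crank '{"translation":[[0,0,0],[0,0,0],[0,0,0],[0,0,0]],"roll":[0,0,0,0],"fingers":[0.5,0.7,0.8,0.8]}'
python3 -m crank '{"translation":[[0,0,-20],[0,0,-40],[0,0,-40],[-40,0,0],[-40,0,0],[0,0,0],[0,0,0],[0,0,0]],"roll":[0,0,0,0,0,0,0,0],"fingers":[0.8,0.8,0.8,0.8,0.4,0,0,0]}'
python3 g.py .439,-.215,.230
python3 - <<'E'
from h import *
a=get_image("side");b=get_image("top")
a=cv2.resize(a[150:320,170:300],None,fx=3,fy=3,interpolation=2)
b=cv2.resize(cv2.resize(b[150:255,300:380],None,fx=4,fy=4,interpolation=2),(388,510))
cv2.imwrite("pics/c3.png",cv2.hconcat([a,b]))
E
```

```text
clock: 5.0
position: [0.5266, -0.2202, 0.1737]
ee_rot: [0.0, 1.0, -0.027, -0.001]
contact_force: [0.6, -0.4, -0.3]
width: 0.0678
gripper_force: 0.0
clock: 5.8
position: [0.4482, -0.216, 0.2743]
ee_rot: [0.0, 1.0, -0.027, 0.0]
contact_force: [0.2, 0.1, 0.4]
width: 0.0099
gripper_force: 0.0
t 5.8 p [ 0.4482 -0.216   0.2743] az -0.0543 tool mm [-9.2 -0.5 44.3] [0.2 0.1 0.4]
```

View pics/c3.png

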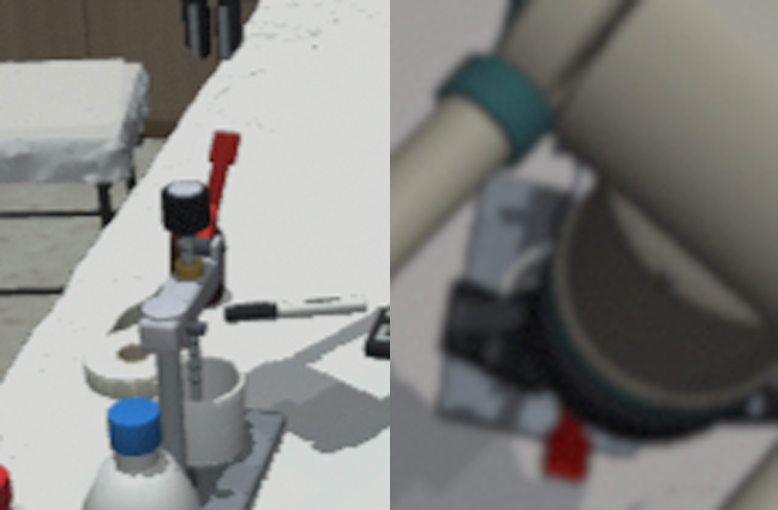

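The knob stayed down (top at 231.7,212.3 in the side view) and the lever is still raised, with its pad at about (245.3,196.7). I'll check these positions numerically.

```bash
python3 - <<'E'
from h import *
print(proj("side",[(.527,-.22,.2105),(.448,-.216,.280),(.437,-.215,.206),(.431,-.2145,.212)]).round(1))
print("obs knobtop 231.7,212.3; fingers ~240.5,167 ; pad 245.3,196.7")
for z in (.2,.206,.212): print(z,atz("side",(245.3,196.7),z).round(4),atz("top",(336.6,243.3),z).round(4))
E
```

```text
[[230.9 212.3]
 [240.7 165.2]
 [243.9 197.1]
 [244.6 193.4]]
obs knobtop 231.7,212.3; fingers ~240.5,167 ; pad 245.3,196.7
0.2 [ 0.42   -0.2159  0.2   ] [ 0.4377 -0.216   0.2   ]
0.206 [ 0.4344 -0.2125  0.206 ] [ 0.4367 -0.2154  0.206 ]
0.212 [ 0.4488 -0.209   0.212 ] [ 0.4358 -0.2149  0.212 ]
```

The model fits: the knob top projects to within 1 px, so the tip is on the floor. The pad is at about (0.436, -0.215). Now I'll press the lever.

```bash
python3 -m crank '{"translation":[[-11,-1,0],[0,0,24],[0,0,20],[0,0,8],[-1,0,8],[-1,0,8],[-1,0,8]],"roll":[0,0,0,0,0,0,0],"fingers":[0,0,0,0,0,0,0]}'
python3 -m crank '{"translation":[[-1,0,8],[-1,0,8],[-1,0,8],[-1,0,8],[0,0,4],[0,0,0]],"roll":[0,0,0,0,0,0],"fingers":[0,0,0,0,0,0]}'
python3 g.py .43,-.215,.159
```

```text
clock: 6.6
position: [0.434, -0.2142, 0.1986]
ee_rot: [0.001, 1.0, -0.027, 0.001]
contact_force: [0.2, -0.2, 1.7]
width: 0.0
gripper_force: 0.6
clock: 7.2
position: [0.4293, -0.2134, 0.1615]
ee_rot: [-0.0, 1.0, -0.027, -0.0]
contact_force: [0.1, 0.5, 0.3]
width: 0.0
gripper_force: 0.0
t 7.2 p [ 0.4293 -0.2134  0.1615] az -0.0544 tool mm [0.8 1.6 2.5] [0.1 0.5 0.3]
```

```bash
python3 -m crank '{"translation":[[0,0,2],[0,0,2],[0,0,0]],"roll":[0,0,0],"fingers":[0,0,0]}'
python3 -m crank '{"translation":[[0,0,1.5],[0,0,0],[0,0,0]],"roll":[0,0,0],"fingers":[0,0,0]}'
```

```text
clock: 7.5
position: [0.4298, -0.2138, 0.1597]
ee_rot: [0.0, 1.0, -0.027, 0.001]
contact_force: [-1.9, 1.0, 7.6]
width: 0.0001
gripper_force: 4.0
clock: 7.8
position: [0.4298, -0.2138, 0.1594]
ee_rot: [0.001, 1.0, -0.027, 0.001]
contact_force: [-3.0, 2.4, 16.7]
width: -0.0004
gripper_force: 7.7
```

The lever is on its stop: 0.1595 m with the force at 17 N. I'll retreat upward, back away and look.

```bash
python3 -m crank '{"translation":[[0,0,-20],[0,0,-40],[0,0,-40],[-30,0,-20],[-40,20,0],[-40,20,0],[0,0,0],[0,0,0]],"roll":[0,0,0,0,0,0,0,0],"fingers":[0,0,0,0,0,0,0,0]}'
python3 - <<'E'
from h import *
a=get_image("side");b=get_image("top")
a=cv2.resize(a[150:320,170:300],None,fx=3,fy=3,interpolation=2)
b=cv2.resize(cv2.resize(b[150:255,300:380],None,fx=4,fy=4,interpolation=2),(388,510))
cv2.imwrite("pics/c4.png",cv2.hconcat([a,b]))
E
```

```text
clock: 8.6
position: [0.3173, -0.248, 0.2772]
ee_rot: [0.0, 1.0, -0.028, 0.001]
contact_force: [-0.6, -0.6, -0.4]
width: -0.0
gripper_force: 0.0
```

View pics/c4.png

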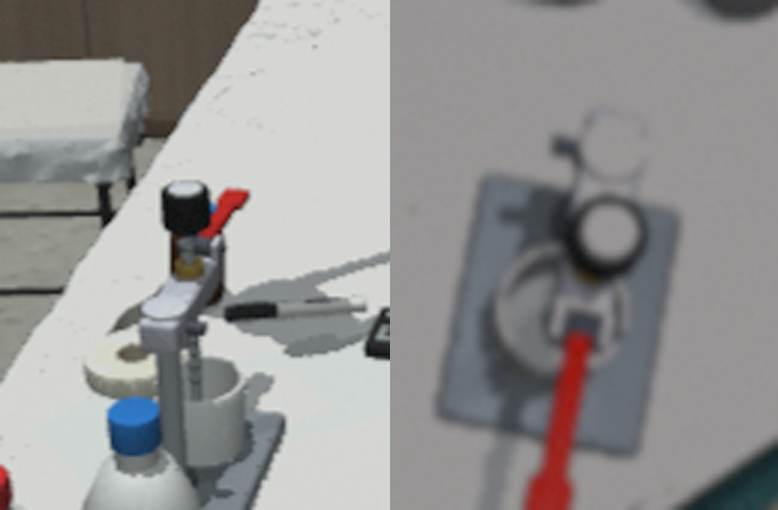

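The probe is still down, with the knob top at (231.7,212.3). The tub is upright and the lever looks level, with its pad at about (248.3,215.3). I'll check the pad against projection.

```bash
python3 - <<'E'
from h import *
for th in (0,.1,.17,.3):
    r=.028+.078*np.cos(th)-.004*np.sin(th); print(th,proj("side",[(.527-r,-.22+.054*r,.156+.078*np.sin(th)+.004*np.cos(th))]).round(1))
E
```

```text
0 [[246.7 213.9]]
0.1 [[246.5 210.8]]
0.17 [[246.2 208.7]]
0.3 [[245.7 205.1]]
```

The observed pad height matches the level case (row 214 predicted for level, 209 for 10 degrees up). I'll hand it in.

```bash
python3 -c "from rig import manip;print(manip.sign_off())"
```

```text
the job is handed in; nothing more can be done
None
```

The tub gauge's probe tip is on the tub's floor and released, its red lever is pressed down level, and the tub is upright; I did not work the other gauge's probe or lever, and the job was handed in at about 9 s, with no verdict returned.

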